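# Load, clamp and crank home a print shuttle

### The job

Take the white moulded housing out of the steel tray and lay it flat in the nest of the shuttle carriage, then lower the hinged clamp frame fully down over it under control, without letting it drop. With the frame shut, turn the hand crank clockwise until the carriage is fully home under the print pad. Leave all the other things where they are.

Things in the scene. Friction and masses are not known exactly. Their poses are not given: they have to be found in the camera images.
- housing: The moulding to load: white plastic, flat flange 56 (x) x 84 (y) x 8 mm with a raised block 24 (x) x 54 (y) mm on its middle, 40 mm tall overall; 80 g. Origin at the centre of its underside, z up. Starts flat in the tray. Either way round fits. Grip the block across either width; at the nest the open clamp frame stands on the +x side, so there a gripper lying along the jig's y has most room.
- nest (a point): Centre of the nest's floor on the carriage, 44 mm above the table. The nest is a shallow aluminium pocket, 62 (x) x 90 (y) mm at its floor, with walls 7 mm high that lean outward (4 mm wider on each side at the top) to guide the part in, on a carriage plate 90 (x) x 130 (y) mm. Axes of the jig: y is the way the carriage travels to home, -x is the side that faces the robot.
- jig: The fixed shuttle jig: white base 130 (x) x 510 (y) mm, 22 mm high; origin on the table at the place of the nest's centre when carriage reads 0. y is the travel to home. A column with an overhanging print pad, up to 260 mm high, takes its +y end from 120 mm past the origin (lowest point of the pad 115 mm up); the crank is 170 mm to -y.
- clamp_hinge (a point): Middle of the clamp frame's hinge axis, on the carriage, 48 mm to +x of the nest's centre and 13 mm above its floor. The hinge axis is this point's y. The frame reaches from here along this point's -x.
- clamp_bar (a point): Middle of the clamp frame's handle: a round steel bar 10 mm thick, 76 mm long along y, 122 mm from the hinge axis; a free gap of 27 mm lies between it and the frame's edge. The frame is dark steel, 84 x 100 mm outside, 8 mm thick, with a 46 x 70 mm window that goes round the housing's block; it presses on the flange.
- clamp (a joint): Angle of the clamp frame: 0 shut (level, handle bar to the robot's side), 1.57 upright, up to 2.25 open and leaning back. It starts open. The hinge is nearly free: pushed over the upright and let go, the frame falls and slams.
- crank_axis (a point): Top of the crank's hub, on its vertical turning axis, 60 mm above the table, at the jig's -y end. Nothing of the crank but the knob stands higher.
- crank_knob: Black plastic knob of the crank: upright cylinder 20 mm across, 42 mm tall, standing 45 mm from the crank's axis; origin at the centre of its underside, 58 mm above the table, so its top is at 100 mm. It spins freely on its own pin.
- crank (a joint): Turns of the crank, rad: grows clockwise seen from above; stop at 12.57 (carriage home). At 0 the knob lies to -x of the axis in the jig's axes. About 2 to 3 N at the knob.
- carriage (a joint): Travel of the carriage along the jig's y, m: 0.060 for each full turn of the crank; 0.120 is fully home, at the crank's stop.
- tray: Steel tray 280 (x) x 200 (y) mm, rim 14 mm high, walls 3 mm, floor 3 mm above the table; origin at the centre of its underside. Fixed.
- fitting_a: Small white turned plastic fitting, 26 mm across, 42 mm tall, standing in the tray; leave alone. Origin under its centre.
- fitting_b: Another such fitting in the tray; leave alone.
- fitting_c: Another such fitting, standing on the table on the robot's side of the jig; leave alone.
- bottle: White bottle, 64 mm across, 170 mm tall; leave alone. Origin under its centre.
- tape: Roll of clear tape lying flat, 100 mm across, 48 mm tall; leave alone. Origin under its centre.
- beaker: White plastic beaker, 84 mm across, 60 mm tall; leave alone. Origin under its centre.
- screwdriver: Screwdriver lying on the table; leave alone. Origin under its middle.
Not all that is in view belongs to the job. What is shaped like the housing but brown or turquoise is not meant.

How it is judged:
By the outcome, as a careful person would: the job done as asked, in the order asked, and still so for the second after the job is handed in, with the robot touching nothing.
It also fails if it takes over 72 s, if anything falls off the work surface, if the arm or the gripper's body presses on something with over 40 N, if the wrist force passes 120 N, or if a joint passes its speed limit or range.

### The arm

A 6-joint arm with a two-finger parallel gripper is mounted at the origin on the work surface. World frame = base frame: x ahead of the robot, y to its left, z up, the work surface at z = 0. Lengths are in mm, angles in rad, forces in N, time in s.
With the tool pointing down it reaches from about 375 to 975 mm from the base axis. Payload 3.8 kg.
Tool frame: the origin (TCP) lies at the very end of the fingers, on their centre line; the grasp point (between the pads) lies 19 mm behind it; y points along the fingers, x is the direction in which the jaws open and shut, and the axes are right-handed (so a half turn about y gives the same grasp; the last joint's range is limited). The gripper opens to 88 mm and grips with 3 to 60 N. Pads are 18 mm wide; open, the fingers measure 123 mm over their backs; the gripper's body (75 mm by 187 mm) begins 45 mm behind the grasp point.
Start: joints at [-1.209, 0.264, 1.604, -0, 1.274, -0.037], TCP at [262.105, -622.028, 238.706] pointing down, gripper open.
Joint ranges: [-2.63, 2.63], [-0.94, 2.18], [0.31, 2.57], [-1.31, 4.45], [0, 2.66], [-2.55, 2.55]. Speed limits (rad/s): [2.57, 2.57, 3.14, 3.14, 3.14, 3.14].

### API

Orientations are given as [roll, pitch, yaw] about the fixed x, y, z axes, in that order (R = Rz(yaw) Ry(pitch) Rx(roll)).
In Python, from cell import r gives the robot as it stands.
- The arm moves only by the tool move_arm, never from a script. Its argument "commands" is a list of rows, each a list of 4 numbers: the shift along the tool's x, y, z in cm, then the turn about the tool's y in rad. In form: [[x, y, z, spin], ...]. A call has 1 to 10 rows; each row shifts and turns the commanded pose from where the row before left it, along the tool's axes as they then stand; what a row does not reach is not made up. A row lasts 1/10 s, in which the tool goes at most 50 mm and 8.59 degrees, less where a joint would pass 70% of its speed; a pose out of reach is approached as far as the arm can. A call is refused whole if a number of a shift passes 5 or a number of a turn 0.15, either way. A call with a gripper value outside its range is refused whole. "fingers" is the closure, from 0 (fully open) to 1 (shut), set as the call begins (left out, the last holds). The fingers move at their own pace and stop on an object; "squeeze" is the grip in N (left out, the last holds). Time passes only in rows, so rows that do not move let the fingers close. It gives the time, the measured TCP pose, the force and the opening at its end, in the units of the state.
- r.state(): the state, without advancing time (a new reading comes with each control period).
- r.camera(name): name is "scene" or "side" or "wrist"; returns (picture, depth): 480x640x3 uint8, blue, green, red; 480x640 float32, mm along the optical axis (not along the pixel's ray), 0 where there is no reading.
- r.camera_info(name): a dict with "vertical_fov" (degrees; the focal length in pixels is half the picture's height over the tangent of half this angle, whatever the lens; pixels are square), "cx", "cy" (the principal point, pixels), "extrinsics" (4x4, takes a point from camera to world coordinates); the wrist camera has in their place "hand_eye" (4x4, takes a point from camera to tool coordinates, whose origin is the TCP and whose axes are the tool frame's). Camera axes: x right, y up, looking along -z (the intrinsics and any distortion apply to the point x, -y, -z); pixel columns grow to the right and rows downward; lengths in mm; the calibration is good to about 2 mm. A picture is of the moment at which its call begins: read the wrist's pose just before it. camera_info takes no time and is no camera call.
- r.job_done(): hands the job in, once; it reports no verdict.
The state is a dict: "clock": time; "joints": joint angles; "qvel": joint speeds; "joint_torque": joint torques, N m; "eef_pos": TCP position; "ee_rot": TCP orientation; "force": force on the tool from outside, world axes, zero at the start; "wrist_torque": the same for the moment, N m; "finger_gap": finger opening in mm.
Only numpy, scipy, OpenCV 4.12 (cv2) and the standard library are available. Lean on these libraries where they do the work, as an engineer would, in place of code of your own. Each camera call takes 0.05 s, during which the arm holds its last target. There are 200 camera calls.

## Working session

There is one attempt and no reset: what is moved stays moved. The work goes in short steps, Python scripts to look and compute and a tool call to move; the robot and the scene stay as the last step left them, time stands still between calls to the robot, and variables do not carry over. Pictures are saved under pics/ and viewed, about 8 in all and at most 12, crops included, and the job is handed in when it is done.

Besides the shell and the picture viewer there is one more tool, called by a JSON object that holds its "api" and its "payload", one argument or row to a line. move_arm: Moves the arm, as the interface text tells. Its arguments: {"type":"object","properties":{"commands":{"type":"array"},"fingers":{"type":"number"},"squeeze":{"type":"number"}},"required":["commands"]}

```bash
mkdir -p pics; ls
cat > h.py <<'E'
import numpy as np,cv2,pickle
from scipy.spatial.transform import Rotation as R
from cell import r
def cam(n):
    s=r.state(); i=r.camera_info(n); p,d=r.camera(n)
    T=np.array(i["extrinsics"]) if "extrinsics" in i else pose(s)@np.array(i["hand_eye"])
    return p,d,i,T
def pose(s):
    T=np.eye(4);T[:3,:3]=R.from_euler('xyz',s["ee_rot"]).as_matrix();T[:3,3]=s["eef_pos"];return T
def ray(i,T,u,v):
    f=240/np.tan(np.radians(i["vertical_fov"])/2)
    u=np.asarray(u,float);v=np.asarray(v,float)
    d=np.stack([(u-i["cx"])/f,-(v-i["cy"])/f,-np.ones_like(u)],-1)
    return T[:3,3],d@T[:3,:3].T
def onz(i,T,u,v,z):
    o,d=ray(i,T,u,v);return o+d*((z-o[2])/d[...,2])[...,None]
def cloud(i,T,d):
    v,u=np.mgrid[:480,:640];o,dr=ray(i,T,u,v);return o+dr*d[...,None]
E
python3 - <<'E'
from h import *
s=r.state();print(s)
for n in("scene","side"):
    p,d,i,T=cam(n);cv2.imwrite(f"pics/{n}0.png",p);pickle.dump((p,d,i,T),open(n+"0.pkl","wb"))
    print(n,i)
    print((d==0).mean())
E
```

```text
pics
{'clock': 0.0, 'joints': array([-1.20888136e+00,  2.64738761e-01,  1.60536909e+00, -1.43464536e-05,
        1.27369340e+00, -3.68898990e-02]), 'qvel': array([ 0.00079035, -0.00029844,  0.001975  ,  0.00034553, -0.00117227,
        0.00073167]), 'joint_torque': array([ 2.93357509e-03, -5.02100265e+01, -3.56877458e+01,  7.31140003e-02,
        2.92478042e-02, -1.66102445e-04]), 'eef_pos': array([ 261.86303422, -621.36571648,  237.40035118]), 'ee_rot': array([-1.57072857,  0.0022076 , -1.17198717]), 'force': array([0.9980382 , 0.07791314, 0.36635462]), 'wrist_torque': array([ 0.02753532, -0.02343949,  0.03352714]), 'finger_gap': 88.20429719794794}
scene {'vertical_fov': 48.146248075456846, 'cx': 331.1883738868784, 'cy': 240.73585543343293, 'extrinsics': array([[ 8.32744428e-01, -3.48018690e-01,  4.30603890e-01,
         1.06418296e+03],
       [ 5.53592531e-01,  5.11464024e-01, -6.57221318e-01,
        -8.61157566e+02],
       [ 8.48690409e-03,  7.85676488e-01,  6.18579364e-01,
         7.87026449e+02],
       [ 0.00000000e+00,  0.00000000e+00,  0.00000000e+00,
         1.00000000e+00]])}
0.003860677083333333
side {'vertical_fov': 52.09009156079435, 'cx': 323.60287104489424, 'cy': 231.11016680540197, 'extrinsics': array([[-8.17427791e-01,  3.75738925e-01, -4.36614322e-01,
        -1.45239311e+01],
       [-5.75842016e-01, -5.13606013e-01,  6.36093417e-01,
         7.15743890e+02],
       [ 1.47573152e-02,  7.71381309e-01,  6.36202089e-01,
         8.63492151e+02],
       [ 0.00000000e+00,  0.00000000e+00,  0.00000000e+00,
         1.00000000e+00]])}
0.003955078125
```

View pics/scene0.png

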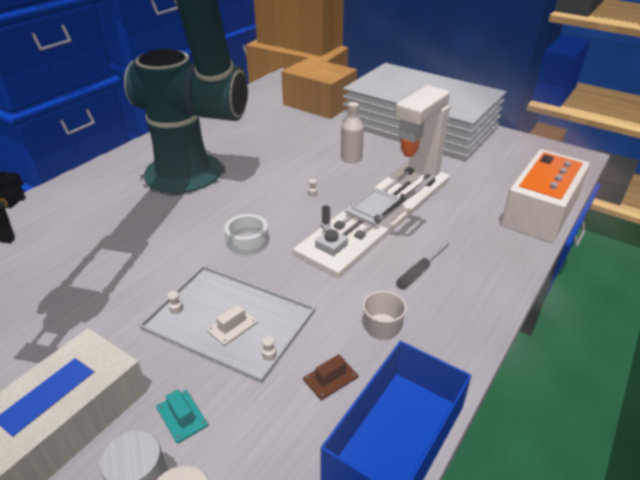

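View pics/side0.png

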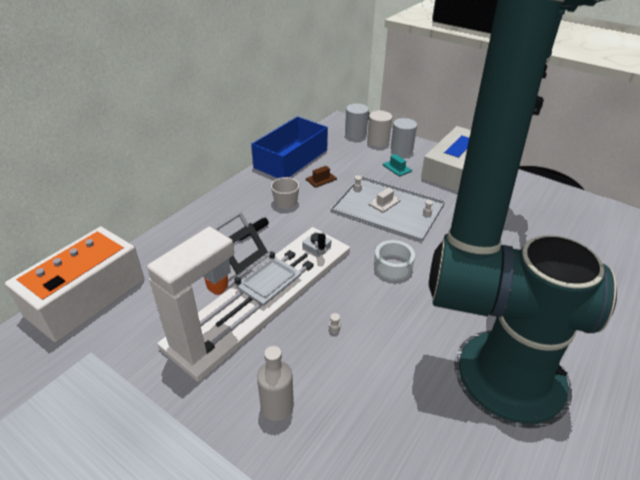

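The scene view shows the housing at about (231,322) in the tray and the jig from (320,260) to (440,180). The knob is at (326,213), and the open clamp frame leans behind the nest at about (400,215). The side view agrees.

Run:
```python
from h import *
for n,hb,jb,kb in (("scene",(195,290,270,350),(285,160,460,280),(312,200,340,235)),("side",(360,175,412,215),(150,220,355,385),(300,225,335,258))):
    p,d,i,T=pickle.load(open(n+"0.pkl","rb"))
    C=cloud(i,T,d)
    def box(b):
        m=np.zeros((480,640),bool);m[b[1]:b[3],b[0]:b[2]]=1;return m&(d>0)
    def rect(P,t):
        if len(P)<5: print(n,t,len(P));return
        c,w,a=cv2.minAreaRect(P[:,:2].astype(np.float32));print(n,t,len(P),np.round(c,1),np.round(w,1),round(a,1),"medz",np.median(P[:,2]).round(1))
    z=C[...,2]
    print("table z", np.median(z[300:310,560:570] if n=="side" else z[200:210,300:310]))
    B=box(hb)
    rect(C[B&(z>36)&(z<50)],"block top"); rect(C[B&(z>8)&(z<16)],"flange")
    J=box(jb)
    sat=p.max(2).astype(int)-p.min(2)
    M=J&(z>18)&(z<26)&(p.min(2)>120)
    M=cv2.morphologyEx(M.astype(np.uint8),cv2.MORPH_OPEN,np.ones((3,3)))>0
    rect(C[M],"base top")
    K=box(kb)&(p.max(2)<90)&(z>62)
    P=C[K]; rect(P,"knob"); rect(P[P[:,2]>96],"knobtop")
    D=J&(p.max(2)<90)&(z>60); rect(C[D],"dark high")
    # hub
    rect(C[box((kb[0]-20,kb[1]-20,kb[2]+30,kb[3]+30))&(z>55)&(z<64)],"z55-64")
    N=J&(z>42)&(z<54)&(p.min(2)>110); rect(C[N],"nest")
    c=cv2.resize(p[jb[1]-20:jb[3],jb[0]:jb[2]],None,fx=3.5,fy=3.5,interpolation=cv2.INTER_CUBIC);cv2.imwrite(f"pics/{n}1.png",c);print(c.shape)
```

```text
table z 0.4656890507837943
scene block top 388 [ 560.2 -371.8] [ 53.9 128.4] 82.7 medz 43.4
scene flange 581 [ 502.3 -349.5] [102.5 179.3] 25.8 medz 11.7
scene base top 3092 [557.6 127.9] [511.7 134.7] 86.1 medz 22.3
scene knob 90 [511.5 -42.1] [11.4 14.6] 34.4 medz 86.6
scene knobtop 24 [512.7 -41.8] [12.3 12.5] 57.5 medz 99.4
scene dark high 175 [591.   24.2] [222.7  83.3] 60.2 medz 89.6
scene z55-64 174 [530.9 -53.7] [30.9 70.3] 45.5 medz 59.4
scene nest 1359 [483.9 140.9] [469.5 242.4] 88.0 medz 45.6
(490, 612, 3)
table z 282.62074886511226
side block top 107 [ 554.6 -370.2] [ 56.2 125.3] 78.0 medz 39.9
side flange 210 [ 543.4 -379.4] [167.4 133. ] 4.5 medz 9.7
side base top 3136 [553.8 134.3] [509.3 131.1] 86.4 medz 20.4
side knob 103 [505.4 -30.4] [17.4 17.5] 83.0 medz 87.3
side knobtop 28 [504.8 -30.1] [14.6 18.4] 35.6 medz 98.0
side dark high 851 [585.7 103.4] [331.3 146. ] 83.4 medz 87.5
side z55-64 78 [526.9 -46.4] [25.4 73.3] 50.7 medz 57.6
side nest 1159 [483.6 146.5] [468.9 238. ] 89.1 medz 44.0
(648, 718, 3)
```

View pics/scene1.png

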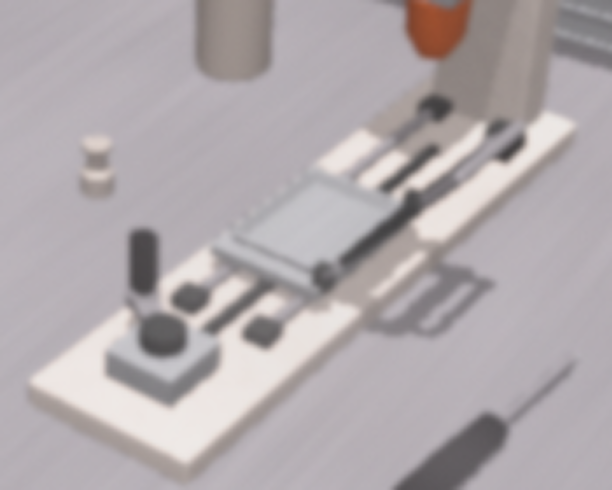

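{"api": "move_arm", "payload": {
  "commands": [
    [-0.6, 0, 1.9, 0],
    [-1.2, 0, 3.7, 0],
    [-1.2, 0, 3.7, 0],
    [-1.2, 0, 3.7, 0],
    [-1.2, 0, 3.7, 0],
    [-1.2, 0, 3.7, 0],
    [-1.2, 0, 3.7, 0],
    [-1.2, 0, 3.7, 0],
    [-1.2, 0, 3.7, 0],
    [-1.2, 0, 3.7, 0]
  ]
}}

```text
clock: 1.1
eef_pos: [543.6, -377.6, 238.5]
ee_rot: [-1.571, 0.001, -1.171]
force: [0.9, -0.4, -0.4]
finger_gap: 88.3
```

Run:
```python
from h import *
p,d,i,T=cam("wrist");s=r.state();print(s["clock"],s["eef_pos"],s["ee_rot"],s["joints"]);print(i)
cv2.imwrite("pics/w1.png",p);pickle.dump((p,d,i,T),open("w1.pkl","wb"));print((d>0).mean(),np.median(d))
```

```text
1.15 [ 547.89881449 -373.40607508  238.45138778] [-1.5660907   0.00227179 -1.16853216] [-0.6384559   0.24132268  1.63240169  0.00545766  1.26745337  0.52845241]
{'vertical_fov': 60.61044279775898, 'cx': 319.6587460547385, 'cy': 233.3639359963791, 'hand_eye': array([[ 9.99999922e-01, -3.77410967e-04, -1.17905334e-04,
         1.28449618e-01],
       [-4.09341188e-07,  2.97204661e-01, -9.54813798e-01,
        -1.45910107e+02],
       [ 3.95399214e-04,  9.54813724e-01,  2.97204638e-01,
         7.65815916e+01],
       [ 0.00000000e+00,  0.00000000e+00,  0.00000000e+00,
         1.00000000e+00]])}
0.9960091145833333 368.6565
```

View pics/w1.png

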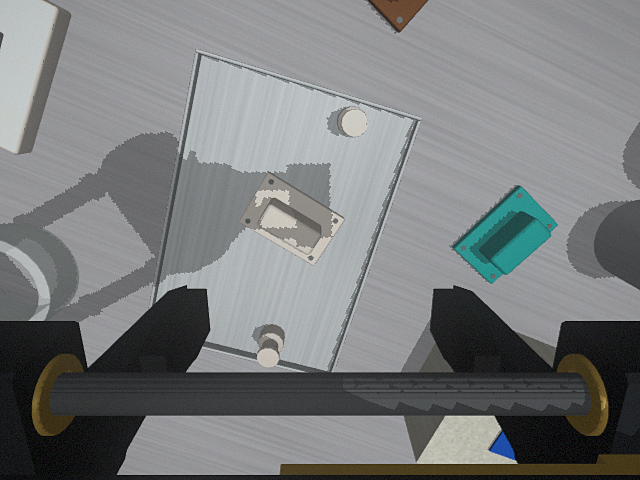

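The wrist view shows the housing at px (293,220), with its flange long axis running from upper left to lower right. The arm was still settling, so I'm measuring again.

```bash
cat >> h.py <<'E'
def comp(m,at):
    n,l,st,c=cv2.connectedComponentsWithStats(m.astype(np.uint8));k=l[at[1],at[0]];return (l==k) if k else m&False
def mr(P):
    c,w,a=cv2.minAreaRect(P[:,:2].astype(np.float32));
    if w[0]<w[1]: w=w[::-1];a+=90
    return np.round(c,1),np.round(w,1),round((a+90)%180-90,1)   # a = direction of long axis
E
python3 - <<'E'
from h import *
r.camera("wrist")
p,d,i,T=cam("wrist");s=r.state();print(s["clock"],s["eef_pos"],s["ee_rot"])
C=cloud(i,T,d);z=C[...,2]
b=np.zeros((480,640),bool);b[165:275,230:355]=1
print("tray/table z",np.median(z[300:320,230:260]),np.median(z[60:80,480:560]))
for lo,hi,t in((32,50,"block"),(7,50,"all"),(7,16,"flange")):
    m=b&(z>lo)&(z<hi);m=cv2.morphologyEx(m.astype(np.uint8),cv2.MORPH_OPEN,np.ones((3,3)))>0
    P=C[m];print(t,m.sum(),mr(P),np.median(P[:,2]))
# image contour approach for flange
m=b&(z>7);cs,_=cv2.findContours(m.astype(np.uint8),0,1);c=max(cs,key=cv2.contourArea)[:,0]
bx=cv2.boxPoints(cv2.minAreaRect(c));print(bx.tolist())
# block top at z=43
m=b&(z>32);cs,_=cv2.findContours(m.astype(np.uint8),0,1);c=max(cs,key=cv2.contourArea)[:,0]
print(mr(onz(i,T,c[:,0],c[:,1],43.)))
E
```

```text
1.25 [ 544.05912874 -377.22343597  238.32546065] [-1.57069137e+00  9.26609322e-04 -1.16764515e+00]
tray/table z 3.0796979881707784 -0.05159322538594324
block 1722 (array([ 508.3, -363.2]), array([53.9, 24.8]), 80.8) 42.683073387202825
all 5045 (array([ 508.3, -363.4]), array([84.1, 56.3]), 80.7) 11.659904226750939
flange 3043 (array([ 508.3, -363.4]), array([84.1, 56.3]), 80.7) 10.94155368351403
[[239.32284545898438, 224.37960815429688], [269.4455261230469, 174.61175537109375], [346.0425720214844, 220.97314453125], [315.9198913574219, 270.7409973144531]]
(array([ 510. , -363.1]), array([53.8, 26.7]), 81.9)
```

{"api": "move_arm", "payload": {
  "commands": [
    [-1.34, 0, -1.37, 0],
    [-1.34, 0, -1.37, 0],
    [0, 3.0, 0, 0.141],
    [0, 4.0, 0, 0.141],
    [0, 4.0, 0, 0.141],
    [0, 4.0, 0, 0.141],
    [0, 3.0, 0, 0],
    [0, 2.0, 0, 0],
    [0, 0.8, 0, 0],
    [0, 0, 0, 0]
  ]
}}

```text
clock: 2.25
eef_pos: [505.1, -365.8, 29.4]
ee_rot: [-1.573, 0.001, -1.737]
force: [-0.1, -0.1, 0.6]
finger_gap: 88.2
```

Run:
```python
from h import *
p,d,i,T=cam("wrist");s=r.state();print(s["clock"],s["eef_pos"],s["ee_rot"],s["joints"],s["force"])
C=cloud(i,T,d);z=C[...,2];X=C[...,0];Y=C[...,1]
m=(z>34)&(z<48)&(abs(X-508)<45)&(abs(Y+363)<45);m=cv2.morphologyEx(m.astype(np.uint8),cv2.MORPH_OPEN,np.ones((3,3)))>0
print(m.sum(),mr(C[m]))
m=(z>8)&(z<14)&(abs(X-508)<50)&(abs(Y+363)<50);print(m.sum(),mr(C[m]))
```

```text
2.3 [ 506.21910839 -366.48023347   30.85680646] [-1.57113149e+00  1.04564340e-04 -1.73655842e+00] [-6.66439276e-01  3.71251599e-01  1.88108764e+00 -8.90239165e-05
  8.89597639e-01  1.07017520e+00] [ 1.51517795 -0.6731097   0.46210782]
10270 (array([ 510.4, -353.6]), array([74. , 24.7]), 81.1)
11643 (array([ 508.8, -363.3]), array([84.3, 56.7]), 80.3)
```

{"api": "move_arm", "payload": {
  "commands": [
    [-0.33, 0.4, 0.21, 0],
    [0, 0.5, 0, 0],
    [0, 0.5, 0, 0],
    [0, 0, 0, 0]
  ]
}}

```text
clock: 2.7
eef_pos: [508.9, -363.0, 16.2]
ee_rot: [-1.572, 0.0, -1.736]
force: [-0.2, 0.2, -0.1]
finger_gap: 87.9
```

{"api": "move_arm", "payload": {
  "commands": [
    [0, 0, 0, 0],
    [0, 0, 0, 0],
    [0, 0, 0, 0],
    [0, 0, 0, 0],
    [0, 0, 0, 0],
    [0, 0, 0, 0]
  ],
  "fingers": 1,
  "squeeze": 20
}}

```text
clock: 3.3
eef_pos: [509.2, -363.4, 16.9]
ee_rot: [-1.571, -0.0, -1.736]
force: [-0.6, 1.2, 0.4]
finger_gap: 53.8
```

{"api": "move_arm", "payload": {
  "commands": [
    [0, -1, 0, 0],
    [0, -3, 0, 0],
    [0, -4, 0, 0],
    [0, -4, 0, 0],
    [-1.0, -4, -0.3, 0],
    [-2.0, -3, -0.6, 0],
    [-3.5, 0, -1.0, 0],
    [-3.5, 0, -1.0, 0],
    [-3.5, 0, -1.0, 0],
    [-3.5, 0, -1.0, 0]
  ]
}}

```text
clock: 4.3
eef_pos: [488.3, -186.3, 207.4]
ee_rot: [-1.57, -0.0, -1.737]
force: [-0.2, 0.7, -0.6]
finger_gap: 53.6
```

{"api": "move_arm", "payload": {
  "commands": [
    [-3.5, 0, -1.0, 0],
    [-3.5, 0, -1.0, 0],
    [-3.5, 0, -1.0, 0],
    [-3.5, 0, -1.0, 0],
    [-3.5, 0, -1.0, 0],
    [-3.5, 0, -1.0, 0],
    [-3.5, 0, -1.1, 0],
    [-2.4, 0, -0.9, 0],
    [-1.2, 0, -0.6, 0],
    [0, 0, 0, 0]
  ]
}}

```text
clock: 5.3
eef_pos: [449.7, 104.7, 207.1]
ee_rot: [-1.571, 0.0, -1.733]
force: [-0.2, -0.5, -0.7]
finger_gap: 53.8
```

Run:
```python
from h import *
r.camera("wrist");r.camera("wrist")
p,d,i,T=cam("wrist");s=r.state();print(s["clock"],s["eef_pos"],s["ee_rot"],s["joints"],s["finger_gap"])
cv2.imwrite("pics/w2.png",p);pickle.dump((p,d,i,T),open("w2.pkl","wb"))
```

```text
5.45 [450.36721661 102.87880749 206.84248276] [-1.57040008e+00 -5.47962400e-04 -1.73640874e+00] [ 1.71131896e-01 -1.24294134e-01  2.07779221e+00 -6.98707059e-04
  1.18790173e+00  1.90780151e+00] 54.014233905644566
```

View pics/w2.png

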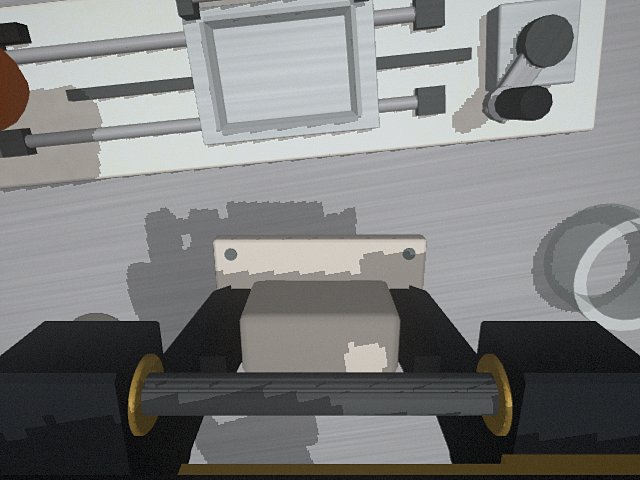

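The wrist view shows the nest at px (205–360, 10–135), the hub at (548,42) and the knob at (525,103). The housing is held square in the jaws.

Run:
```python
from h import *
p,d,i,T=pickle.load(open("w2.pkl","rb"));C=cloud(i,T,d);z=C[...,2];X=C[...,0];Y=C[...,1]
h,e=np.histogram(z[:200][(z[:200]>15)],bins=np.arange(15,110,2));print([(int(a),int(b)) for a,b in zip(e,h) if b>150])
def op(m):return cv2.morphologyEx(m.astype(np.uint8),cv2.MORPH_OPEN,np.ones((3,3)))>0
ii=np.zeros((480,640),bool);ii[:170,180:390]=1
fl=comp(op(ii&(abs(z-44)<2)),(280,70));P=C[fl];print("floor",fl.sum(),mr(P),np.median(P[:,2]))
v,u=np.where(fl);print("floor px",u.min(),u.max(),v.min(),v.max())
# base front edge direction: lower boundary of base
b=(abs(z-22)<3);cols=[];
for c in range(60,590,10):
    w=np.where(b[:230,c])[0]
    if len(w): cols.append(C[w.max(),c])
cols=np.array(cols);f=np.polyfit(cols[:,1],cols[:,0],1);res=cols[:,0]-np.polyval(f,cols[:,1]);k=abs(res)<3;f=np.polyfit(cols[k,1],cols[k,0],1)
print("front edge: dx/dy",f,"yaw deg",-np.degrees(np.arctan(f[0])),k.sum(),len(cols))
hb=np.zeros_like(ii);hb[:90,500:600]=1
hub=hb&(p.max(2)<90)&(abs(z-60)<4);P=C[op(hub)];print("hub",len(P),mr(P),cv2.minEnclosingCircle(P[:,:2].astype(np.float32)),np.median(P[:,2]))
kb=np.zeros_like(ii);kb[80:130,480:560]=1
kk=kb&(z>94)&(z<105);P=C[op(kk)];print("knob",len(P),cv2.minEnclosingCircle(P[:,:2].astype(np.float32)),np.median(P[:,2]))
# housing in hand, rel to TCP: flange
m=np.zeros_like(ii);m[230:300,200:440]=1
m=m&(z>190)&(z<212);P=C[m];print("flange",m.sum(),mr(P),np.median(P[:,2]))
```

```text
[(19, 5253), (21, 37097), (23, 4159), (25, 280), (27, 1109), (29, 4636), (31, 4659), (33, 1672), (41, 1955), (43, 16210), (45, 5545), (47, 1827), (49, 2707), (51, 579), (53, 243), (55, 850), (57, 514), (59, 1855), (61, 216), (97, 173), (99, 703)]
floor 12822 (array([553.2, 111.4]), array([93.1, 64.8]), 86.1) 44.022057872657996
floor px 211 351 13 124
front edge: dx/dy [6.80784887e-02 4.81169372e+02] yaw deg -3.894600753097843 33 53
hub 2064 (array([541.1, -63.5]), array([31.5, 31. ]), 82.4) ((541.4721069335938, -63.45075225830078), 16.043846130371094) 59.94426741754651
knob 996 ((506.6946105957031, -35.08815002441406), 10.008368492126465) 99.68769158209403
flange 11673 (array([466.8, 100.3]), array([84.1, 22.1]), 80.7) 201.1204890287582
```

{"api": "move_arm", "payload": {
  "commands": [
    [0, 0, 0, -0.098],
    [-0.4, 0, 2.0, 0],
    [-0.4, 0, 3.0, 0],
    [-0.4, 0, 3.0, 0],
    [-0.39, 0, 2.2, 0],
    [0, 2.5, 0, 0],
    [0, 3.5, 0, 0],
    [0, 3.5, 0, 0],
    [0, 2.5, 0, 0],
    [0, 1.2, 0, 0]
  ]
}}

```text
clock: 6.45
eef_pos: [551.2, 110.8, 71.6]
ee_rot: [-1.576, -0.002, -1.64]
force: [-0.5, 0.2, -0.6]
finger_gap: 53.7
```

{"api": "move_arm", "payload": {
  "commands": [
    [0, 0, 0, 0],
    [0, 0, 0, 0],
    [0, 0, 0, 0]
  ]
}}

```text
clock: 6.75
eef_pos: [554.8, 112.7, 76.7]
ee_rot: [-1.567, 0.001, -1.638]
force: [0.5, 0.3, -0.9]
finger_gap: 54.0
```

Run:
```python
from h import *
s=r.state();print(s["clock"],s["eef_pos"],s["ee_rot"],s["joints"],s["force"])
p,d,i,T=cam("wrist");C=cloud(i,T,d);z=C[...,2]
cv2.imwrite("pics/w3.png",p)
def op(m):return cv2.morphologyEx(m.astype(np.uint8),cv2.MORPH_OPEN,np.ones((3,3)))>0
m=op((z>60)&(z<75)&(abs(C[...,0]-553)<50)&(abs(C[...,1]-112)<60)&(p.min(2)>100));print("flange",m.sum(),mr(C[m]),np.median(z[m]))
```

```text
6.75 [554.75457815 112.70472992  76.6703168 ] [-1.56740148e+00  7.33938967e-04 -1.63841744e+00] [ 1.56456529e-01  2.12779187e-01  1.98934476e+00 -4.81520438e-05
  9.35995648e-01  1.79490370e+00] [ 0.47755322  0.33193213 -0.9091806 ]
flange 10118 (array([571.5, 111.4]), array([83.9, 21.7]), 86.4) 70.76452223022956
```

View pics/w3.png

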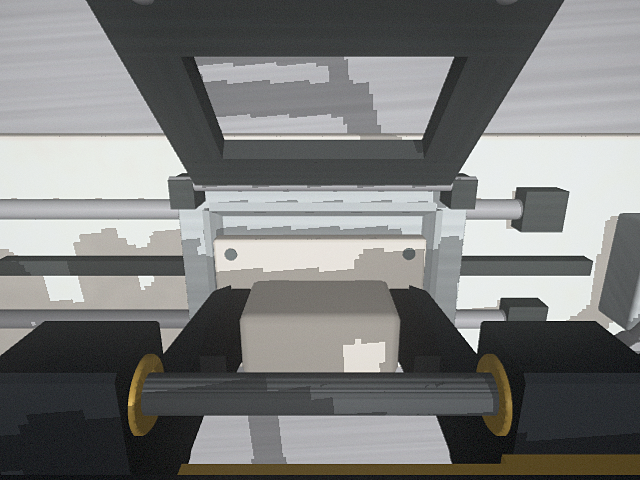

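The housing is above the nest and square to it: flange at px 215–425 between walls at 207–440. Lowering it now.

{"api": "move_arm", "payload": {
  "commands": [
    [0.05, 0.4, -0.1, 0],
    [0, 0.5, 0, 0],
    [0, 0.4, 0, 0],
    [0, 0.3, 0, 0],
    [0, 0.15, 0, 0],
    [0, 0.1, 0, 0],
    [0, 0, 0, 0],
    [0, 0, 0, 0]
  ]
}}

```text
clock: 7.6
eef_pos: [551.8, 112.4, 57.8]
ee_rot: [-1.572, -0.0, -1.638]
force: [-5.5, -0.9, 11.3]
finger_gap: 53.7
```

{"api": "move_arm", "payload": {
  "commands": [
    [0, -0.05, 0, 0],
    [0, 0, 0, 0],
    [0, 0, 0, 0],
    [0, 0, 0, 0],
    [0, 0, 0, 0]
  ],
  "fingers": 0.15
}}

```text
clock: 8.1
eef_pos: [551.9, 112.3, 56.4]
ee_rot: [-1.571, -0.0, -1.638]
force: [-0.3, 0.5, -0.1]
finger_gap: 74.9
```

{"api": "move_arm", "payload": {
  "commands": [
    [0, -1, 0, 0],
    [0, -2, 0, 0],
    [0, -3, 0, 0],
    [0, -3, 0, 0],
    [0, -3, -2, 0],
    [0, -2, -3, 0],
    [0, 0, -3, 0],
    [0, 0, -2, 0],
    [0, 0, 0, 0],
    [0, 0, 0, 0]
  ]
}}

```text
clock: 9.1
eef_pos: [452.7, 119.1, 197.5]
ee_rot: [-1.569, 0.0, -1.638]
force: [0.4, -0.6, -0.1]
finger_gap: 74.8
```

Run:
```python
from h import *
r.camera("wrist")
p,d,i,T=cam("wrist");C=cloud(i,T,d);z=C[...,2];s=r.state();print(s["clock"],s["eef_pos"],s["ee_rot"],s["joints"],s["finger_gap"])
cv2.imwrite("pics/w4.png",p);pickle.dump((p,d,i,T),open("w4.pkl","wb"))
X,Y=C[...,0],C[...,1]
def op(m):return cv2.morphologyEx(m.astype(np.uint8),cv2.MORPH_OPEN,np.ones((3,3)))>0
w=(abs(X-553)<50)&(abs(Y-112)<60)
for lo,hi in((49.5,54.5),(80,88)):
    m=op(w&(z>lo)&(z<hi)&(p.min(2)>100));P=C[m];print(m.sum(),mr(P),np.median(P[:,2]))
    A=np.c_[P[:,:2]-[553,112],np.ones(len(P))];print(np.linalg.lstsq(A,P[:,2],rcond=None)[0])
# dark frame
m=op((p.max(2)<95)&(z>55)&(X>585)&(abs(Y-112)<80));P=C[m];print("frame",len(P),P.min(0),P.max(0))
Q=(P-[553.2,111.8,0])@np.array([[.9977,-.068,0],[.068,.9977,0],[0,0,1]]).T
f=np.polyfit(Q[:,2],Q[:,0],1);print("slope dx/dz",f,"angle",np.pi-np.arctan2(1,f[0]))
top=Q[Q[:,2]>Q[:,2].max()-8];print("top",top.mean(0),top.min(0),top.max(0))
```

```text
9.2 [453.29027852 119.06187653 197.17316176] [-1.56960285e+00  1.89335870e-04 -1.63810283e+00] [ 2.03804557e-01 -1.02840488e-01  2.07722876e+00 -1.49257126e-04
  1.16600380e+00  1.84196620e+00] 74.3376180861533
8579 (array([553.2, 111.6]), array([102.4,  75. ]), 86.2) 51.80303847645462
[-2.60133607e-04 -1.37712512e-04  5.17355657e+01]
3835 (array([551. , 112.2]), array([54. , 23.5]), 86.2) 83.77278610928414
[-8.44391235e-03  8.76385176e-04  8.36895235e+01]
frame 115 [586.66829789  47.26303765  55.00212567] [596.13088745 170.15836524  61.60806157]
slope dx/dz [3.02551835e-02 3.64328472e+01] angle 1.6010422837689113
top [38.21141815 -4.78602318 58.78565961] [ 37.58270997 -62.07929045  55.00212567] [39.48977395 61.08812394 61.60806157]
```

View pics/w4.png

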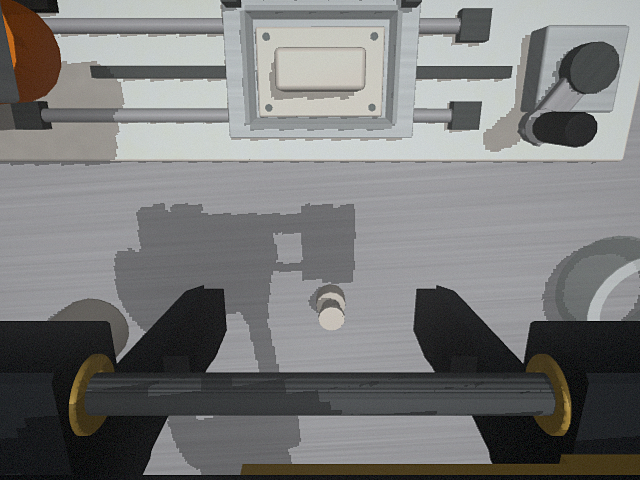

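The housing lies flat in the nest: flange top 51.8, block top 83.7, no tilt. Next is the clamp bar, so I'm moving and turning the gripper across it to measure it.

{"api": "move_arm", "payload": {
  "commands": [
    [1.0, -1, 2.2, 0],
    [1.8, 0, 4.0, 0],
    [1.8, 0, 4.0, 0],
    [1.8, 0, 4.0, 0],
    [1.8, 0, 4.0, 0],
    [1.4, 0, 3.0, 0],
    [0.5, -0.5, 1.2, -0.1],
    [0, -0.5, 0, -0.143],
    [0, -0.5, 0, -0.143],
    [0, -0.5, 0, -0.143]
  ],
  "fingers": 0.6
}}

```text
clock: 10.2
eef_pos: [670.1, 2.5, 225.7]
ee_rot: [-1.572, 0.001, -1.104]
force: [-0.9, -0.6, 0.7]
finger_gap: 35.0
```

{"api": "move_arm", "payload": {
  "commands": [
    [0, -0.5, 0, -0.143],
    [0, -0.5, 0, -0.143],
    [0, -0.5, 0, -0.143],
    [0, -0.5, 0, -0.143],
    [0, -0.5, 0, -0.143],
    [0, -0.5, 0, -0.143],
    [0, -0.5, 0, -0.143],
    [0, 0, 0, -0.041],
    [0, 0, 0, 0],
    [0, 0, 0, 0]
  ]
}}

```text
clock: 11.2
eef_pos: [669.4, 2.9, 260.9]
ee_rot: [-1.571, 0.001, -0.069]
force: [-0.5, 0.3, -0.4]
finger_gap: 35.1
```

```bash
cat >> h.py <<'E'
JY=np.radians(-3.9);N0=np.array([553.2,111.7,0])
RJ=R.from_euler('z',JY).as_matrix()
def tojig(P):return (P-N0)@RJ     # jig axes, origin under nest (carriage .006)
def op(m):return cv2.morphologyEx(m.astype(np.uint8),cv2.MORPH_OPEN,np.ones((3,3)))>0
E
python3 - <<'E'
from h import *
r.camera("wrist")
p,d,i,T=cam("wrist");s=r.state();print(s["clock"],s["eef_pos"],s["ee_rot"],s["joints"],s["finger_gap"],"tcp jig",tojig(s["eef_pos"]))
cv2.imwrite("pics/w5.png",p);pickle.dump((p,d,i,T),open("w5.pkl","wb"))
Q=tojig(cloud(i,T,d));x,y,z=Q[...,0],Q[...,1],Q[...,2]
m=op((p.max(2)<110)&(z>62)&(z<190)&(x>30)&(x<180)&(abs(y)<62));P=Q[m];print(len(P),P.min(0),P.max(0))
f=np.polyfit(P[:,0],P[:,2],1);print(f,"theta",np.pi-np.arctan(f[0]))
u=(P-[48,0,57]);rad=np.hypot(u[:,0],u[:,2]);print("r",np.percentile(rad,[1,50,99]));b=P[rad>112];print("bar",len(b),b.min(0),b.max(0),np.median(b,0))
E
```

```text
11.3 [669.15392096   3.03477871 261.08902041] [-1.57083624e+00  8.26028252e-04 -6.80274906e-02] [-3.26787187e-02  2.41309232e-01  1.59074994e+00 -1.10724364e-05
  1.31036040e+00  3.53516111e-02] 35.13216540907046 tcp jig [ 123.07630063 -100.5269433   261.08902041]
7862 [ 48.2254119  -50.36880633  62.53642303] [123.06107408  49.60513084 155.778425  ]
[1.20492187 4.84533969] theta 2.263522318645286
r [  7.81567346  70.76530377 112.15951827]
bar 81 [114.44670149 -43.03562376 144.75592438] [123.06107408  33.15036209 155.778425  ] [118.81139713 -40.88738027 150.77745174]
```

View pics/w5.png

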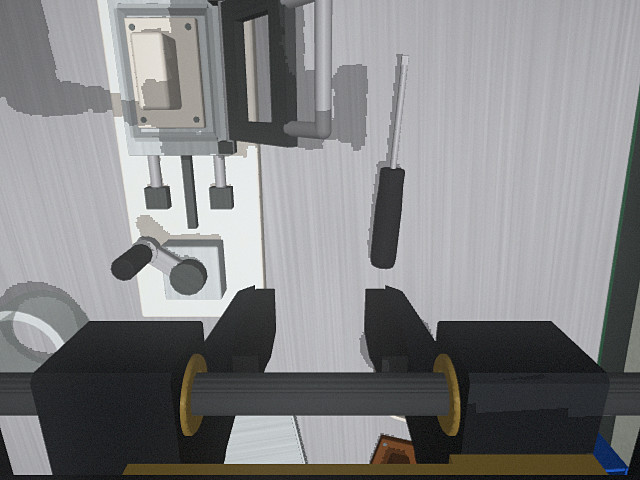

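The bar is the light grey strip at px x≈323, rows 0–135, and the frame is open behind it. Measuring it.

Run:
```python
from h import *
p,d,i,T=pickle.load(open("w5.pkl","rb"))
Q=tojig(cloud(i,T,d));x,y,z=Q[...,0],Q[...,1],Q[...,2]
m=op((z>130)&(z<175)&(x>100)&(x<150));m[:,:300]&=True
P=Q[m];print(len(P),P.min(0),P.max(0))
for lo,hi in((-35,-20),(-20,0),(0,20),(20,40)):
    k=P[(P[:,1]>lo)&(P[:,1]<hi)&(P[:,0]>115)]
    if len(k)>10:
        zt=k[:,2].max();t=k[k[:,2]>np.percentile(k[:,2],70)];print(lo,len(k),np.percentile(k[:,0],[2,98]),np.percentile(k[:,2],[2,98]),t.mean(0))
```

```text
2949 [100.80346838 -43.17646699 130.03503141] [129.56577851  36.45195609 158.9154199 ]
-35 457 [116.92843768 128.9793533 ] [146.60813911 157.84940412] [124.54625104 -27.50182541 157.1611559 ]
-20 634 [120.13945507 129.45648713] [152.41178094 158.00833049] [124.64661535 -10.14667792 157.25045545]
0 705 [119.64004963 129.26950542] [152.268325   158.09929119] [124.50653698  10.21581234 157.26164571]
20 429 [116.1891681  129.13646928] [144.09695906 158.20562014] [124.20390021  25.51196546 157.30578775]
```

{"api": "move_arm", "payload": {
  "commands": [
    [0.14, 0, 1.5, 0],
    [0, 0, 2.5, 0],
    [0, 0, 2.5, 0],
    [0, 0.5, 1.6, 0],
    [0, 1.5, 0.75, 0],
    [0, 2.5, 0, 0],
    [0, 2.5, 0, 0],
    [0, 1.5, 0, 0],
    [0, 0.8, 0, 0],
    [0, 0, 0, 0]
  ],
  "fingers": 0.73
}}

```text
clock: 12.3
eef_pos: [675.3, 91.1, 166.8]
ee_rot: [-1.571, 0.003, -0.067]
force: [0.5, 0.0, 0.2]
finger_gap: 23.7
```

{"api": "move_arm", "payload": {
  "commands": [
    [0, 0.9, 0, 0],
    [0, 0.9, 0, 0],
    [0, 0.7, 0, 0],
    [0, 0.4, 0, 0],
    [0, 0, 0, 0],
    [0, 0, 0, 0]
  ]
}}

```text
clock: 12.9
eef_pos: [676.3, 91.4, 139.8]
ee_rot: [-1.571, -0.0, -0.067]
force: [1.2, 0.6, 0.6]
finger_gap: 23.8
```

Run:
```python
from h import *
s=r.state();print(s["clock"],tojig(s["eef_pos"]),s["ee_rot"],s["force"],s["finger_gap"])
```

```text
12.9 [124.21754657 -11.83699071 139.77763067] [-1.57075292e+00 -1.02065912e-04 -6.70041623e-02] [1.19938849 0.6082682  0.62107437] 23.803814142892065
```

{"api": "move_arm", "payload": {
  "commands": [
    [0, 0, 0, 0],
    [0, 0, 0, 0],
    [0, 0, 0, 0],
    [0, 0, 0, 0],
    [0, 0, 0, 0]
  ],
  "fingers": 1,
  "squeeze": 12
}}

```text
clock: 13.4
eef_pos: [676.8, 91.5, 140.3]
ee_rot: [-1.571, -0.001, -0.067]
force: [1.2, 0.4, -0.0]
finger_gap: 9.2
```

Run:
```python
from h import *
s=r.state();t=tojig(s["eef_pos"]);print(s["clock"],t,s["force"],s["finger_gap"])
# arc
th0=2.246;n=32
w=np.linspace(0,1,n+1);w=w*w*(3-2*w)*0.6+w*0.4
th=th0*(1-w);x=-122.4*np.cos(th);z=122.4*np.sin(th)
for a,b,c in zip(th[1:],np.diff(x),-np.diff(z)):print(f"[{b/10:.2f}, {c/10:.2f}, 0, 0], ",end="")
print()
```

```text
13.4 [124.6786805  -11.76706851 140.25785192] [ 1.18504754  0.44872567 -0.03596722] 9.247982723355305
[-0.31, -0.24, 0, 0], [-0.39, -0.28, 0, 0], [-0.47, -0.31, 0, 0], [-0.56, -0.33, 0, 0], [-0.64, -0.33, 0, 0], [-0.72, -0.32, 0, 0], [-0.79, -0.29, 0, 0], [-0.86, -0.25, 0, 0], [-0.93, -0.19, 0, 0], [-0.98, -0.12, 0, 0], [-1.02, -0.04, 0, 0], [-1.05, 0.05, 0, 0], [-1.07, 0.14, 0, 0], [-1.07, 0.24, 0, 0], [-1.06, 0.34, 0, 0], [-1.03, 0.44, 0, 0], [-0.98, 0.53, 0, 0], [-0.93, 0.61, 0, 0], [-0.86, 0.69, 0, 0], [-0.78, 0.75, 0, 0], [-0.70, 0.79, 0, 0], [-0.61, 0.83, 0, 0], [-0.52, 0.84, 0, 0], [-0.43, 0.84, 0, 0], [-0.35, 0.83, 0, 0], [-0.27, 0.80, 0, 0], [-0.20, 0.76, 0, 0], [-0.14, 0.70, 0, 0], [-0.09, 0.64, 0, 0], [-0.05, 0.56, 0, 0], [-0.02, 0.48, 0, 0], [-0.01, 0.39, 0, 0],
```

{"api": "move_arm", "payload": {
  "commands": [
    [-0.31, -0.24, 0, 0],
    [-0.39, -0.28, 0, 0],
    [-0.47, -0.31, 0, 0],
    [-0.56, -0.33, 0, 0],
    [-0.64, -0.33, 0, 0],
    [-0.72, -0.32, 0, 0],
    [-0.79, -0.29, 0, 0],
    [-0.86, -0.25, 0, 0],
    [-0.93, -0.19, 0, 0],
    [-0.98, -0.12, 0, 0]
  ]
}}

```text
clock: 14.4
eef_pos: [608.5, 96.1, 166.1]
ee_rot: [-1.571, 0.001, -0.067]
force: [1.3, 1.6, -0.6]
finger_gap: 9.3
```

Run:
```python
from h import *
s=r.state();t=tojig(s["eef_pos"]);u=t-[48,0,57-12.3];print(s["clock"],t,s["force"],s["finger_gap"],"r,th",np.hypot(u[0],u[2]),np.pi-np.arctan2(u[2],u[0]))
```

```text
14.4 [ 56.27148351 -11.83283055 166.05841636] [ 1.29140648  1.6132411  -0.57130972] 9.298055386217877 r,th 121.63997147381458 1.638848556759985
```

Following the arc well with low forces. Continuing over the top.

{"api": "move_arm", "payload": {
  "commands": [
    [-1.02, -0.04, 0, 0],
    [-1.05, 0.05, 0, 0],
    [-1.07, 0.14, 0, 0],
    [-1.07, 0.24, 0, 0],
    [-1.06, 0.34, 0, 0],
    [-1.03, 0.44, 0, 0],
    [-0.98, 0.53, 0, 0],
    [-0.93, 0.61, 0, 0],
    [-0.86, 0.69, 0, 0],
    [-0.78, 0.75, 0, 0]
  ]
}}

```text
clock: 15.4
eef_pos: [510.8, 102.5, 128.1]
ee_rot: [-1.571, 0.0, -0.067]
force: [1.6, 1.3, -0.8]
finger_gap: 9.6
```

Run:
```python
from h import *
s=r.state();t=tojig(s["eef_pos"]);u=t-[48,0,57-12.3];print(s["clock"],t,s["force"],s["finger_gap"],"r,th",np.hypot(u[0],u[2]),np.pi-np.arctan2(u[2],u[0]))
```

```text
15.4 [-41.68485608 -12.10378777 128.08661025] [ 1.57366082  1.30674576 -0.78284378] 9.552899865359253 r,th 122.46101493691461 0.74902320283655
```

{"api": "move_arm", "payload": {
  "commands": [
    [-0.7, 0.79, 0, 0],
    [-0.61, 0.83, 0, 0],
    [-0.52, 0.84, 0, 0],
    [-0.43, 0.84, 0, 0],
    [-0.35, 0.83, 0, 0],
    [-0.27, 0.8, 0, 0],
    [-0.2, 0.76, 0, 0],
    [-0.14, 0.7, 0, 0],
    [-0.09, 0.5, 0, 0],
    [-0.05, 0.3, 0, 0]
  ]
}}

```text
clock: 16.4
eef_pos: [479.1, 104.7, 56.8]
ee_rot: [-1.571, -0.002, -0.067]
force: [5.3, -0.2, -0.3]
finger_gap: 9.0
```

Run:
```python
from h import *
s=r.state();t=tojig(s["eef_pos"]);u=t-[48,0,57-12.3];print(s["clock"],t,s["force"],s["finger_gap"],"r,th",np.hypot(u[0],u[2]),np.pi-np.arctan2(u[2],u[0]))
```

```text
16.4 [-73.47216452 -12.04502489  56.83507651] [ 5.30724624 -0.23339412 -0.26309818] 8.961972797799218 r,th 122.0768071150318 0.09956970086466876
```

{"api": "move_arm", "payload": {
  "commands": [
    [0.05, 0.35, 0, 0],
    [0.0, 0.35, 0, 0],
    [0, 0.25, 0, 0],
    [0, 0.15, 0, 0],
    [0, 0.1, 0, 0],
    [0, 0.1, 0, 0],
    [0, 0, 0, 0],
    [0, 0, 0, 0]
  ]
}}

```text
clock: 17.2
eef_pos: [478.9, 104.9, 45.9]
ee_rot: [-1.571, 0.0, -0.067]
force: [-3.1, -0.1, 16.3]
finger_gap: 9.5
```

Run:
```python
from h import *
s=r.state();t=tojig(s["eef_pos"]);u=t-[48,0,57-12.3];print(s["clock"],t,s["force"],s["finger_gap"],"r,th",np.hypot(u[0],u[2]),np.pi-np.arctan2(u[2],u[0]))
p,d,i,T=cam("wrist");Q=tojig(cloud(i,T,d))
x,y,z=Q[...,0],Q[...,1],Q[...,2]
m=op((p.max(2)<110)&(z>45)&(z<75)&(x>-45)&(x<45)&(abs(y)<52));P=Q[m];print(len(P),P.min(0),P.max(0));A=np.c_[P[:,:2],np.ones(len(P))];print(np.linalg.lstsq(A,P[:,2],rcond=None)[0])
```

```text
17.2 [-73.67202396 -11.81927201  45.94075721] [-3.13443029 -0.12778956 16.28452551] 9.480687193307766 r,th 121.67835014169198 0.010197201947844459
27144 [-42.66049647 -30.58598526  45.16954602] [44.99254668 50.33430981 74.99493971]
[-6.36214020e-03 -1.76126358e-02  6.13913891e+01]
```

The frame is shut: level, top at 61 mm, and 16 N seating contact. Releasing it and moving above the knob.

{"api": "move_arm", "payload": {
  "commands": [
    [0, -0.1, 0, 0],
    [0, 0, 0, 0],
    [0, 0, 0, 0],
    [0, 0, 0, 0],
    [0, -0.5, 0, 0],
    [0, -1.5, 0, 0],
    [0, -3, 0, 0],
    [0, -3, 0, 0],
    [0, -1.5, 0, 0],
    [0, 0, 0, 0]
  ],
  "fingers": 0.77
}}

```text
clock: 18.25
eef_pos: [480.8, 105.1, 143.0]
ee_rot: [-1.569, -0.006, -0.067]
force: [0.3, -0.3, -0.2]
finger_gap: 20.3
```

{"api": "move_arm", "payload": {
  "commands": [
    [0.4, 0, -1.5, 0],
    [0.8, 0, -3, 0],
    [0.8, 0, -3, 0],
    [0.8, 0, -3, 0],
    [0.6, 0, -2.2, 0],
    [0.3, 0, -1.08, 0],
    [0, 0, 0, 0],
    [0, 0, 0, 0]
  ],
  "fingers": 0.5
}}

```text
clock: 19.05
eef_pos: [505.7, -34.8, 139.2]
ee_rot: [-1.57, 0.002, -0.067]
force: [-0.4, 0.2, 0.5]
finger_gap: 44.3
```

Run:
```python
from h import *
p,d,i,T=cam("wrist");Q=cloud(i,T,d);X,Y,z=Q[...,0],Q[...,1],Q[...,2]
s=r.state();print(s["clock"],s["eef_pos"],s["force"],s["finger_gap"])
cv2.imwrite("pics/w6.png",p)
m=op((abs(z-60)<4)&(np.hypot(X-541,Y+63)<25)&(p.max(2)<100));print("hub",m.sum(),cv2.minEnclosingCircle(Q[m][:,:2].astype(np.float32)))
m=op((abs(z-100)<4)&(np.hypot(X-507,Y+35)<25)&(p.max(2)<100));print("knob",m.sum(),m.sum() and cv2.minEnclosingCircle(Q[m][:,:2].astype(np.float32)))
Qj=tojig(Q);x,y=Qj[...,0],Qj[...,1]
m=op((p.max(2)<110)&(z>54)&(z<75)&(x>-42)&(x<42)&(abs(y)<50));P=Qj[m];print("frame",len(P),P.min(0),P.max(0));A=np.c_[P[:,:2],np.ones(len(P))];print(np.linalg.lstsq(A,P[:,2],rcond=None)[0])
```

```text
19.1 [505.73641408 -34.46607799 139.34497059] [0.34225295 0.4605791  0.10135115] 43.84741371604969
hub 1431 ((540.979248046875, -63.33770751953125), 15.740236282348633)
knob 1188 ((506.7203063964844, -35.13581848144531), 9.898134231567383)
frame 7814 [-41.81045668 -49.83285829  54.00971036] [ 41.99806931 -22.74930301  74.88268454]
[-2.98688399e-03  4.06735473e-02  6.26886597e+01]
```

View pics/w6.png

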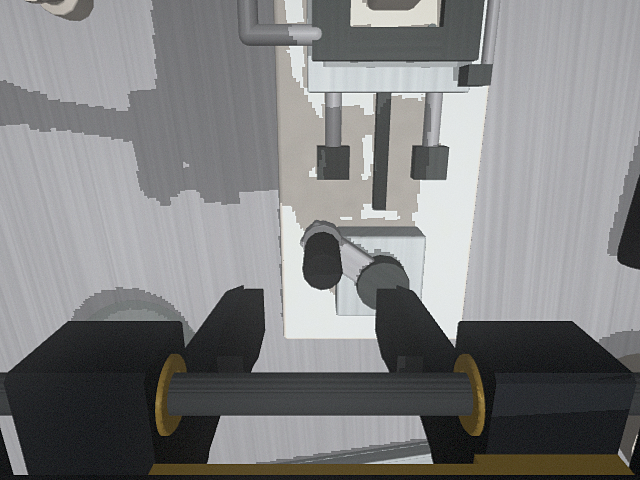

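The frame lies shut on the nest, with the block showing in its window at (395,5). The knob is at (321,262), between the fingers. Moving down and gripping it.

{"api": "move_arm", "payload": {
  "commands": [
    [0.1, 1, -0.05, 0],
    [0, 2, 0, 0],
    [0, 2, 0, 0],
    [0, 1.2, 0, 0],
    [0, 0.7, 0, 0],
    [0, 0.2, 0, 0],
    [0, 0, 0, 0]
  ]
}}

```text
clock: 19.8
eef_pos: [507.5, -35.7, 69.0]
ee_rot: [-1.571, -0.0, -0.067]
force: [-0.1, -0.3, -0.1]
finger_gap: 43.8
```

{"api": "move_arm", "payload": {
  "commands": [
    [0, 0, 0, 0],
    [0, 0, 0, 0],
    [0, 0, 0, 0],
    [0, 0, 0, 0],
    [0, 0, 0, 0],
    [0, 0, 0, 0]
  ],
  "fingers": 1,
  "squeeze": 15
}}

```text
clock: 20.4
eef_pos: [507.3, -35.8, 69.4]
ee_rot: [-1.571, -0.0, -0.067]
force: [-2.5, 0.2, 5.4]
finger_gap: 19.2
```

```bash
cat > c.py <<'E'
from h import *
import sys
s=r.state();H=np.array([541.2,-63.4]);t=s["eef_pos"][:2]-H;q=RJ[:2,:2].T@t
a=np.arctan2(q[1],-q[0]);print(s["clock"],s["eef_pos"],"r",np.hypot(*q),"crank",a,a%(2*np.pi),"F",s["force"],s["finger_gap"])
a0=float(sys.argv[1]) if len(sys.argv)>1 else a
st=float(sys.argv[2]) if len(sys.argv)>2 else .2
n=10;A=a0+st*np.arange(n+1)
P=45*np.c_[-np.cos(A),np.sin(A)]
D=np.diff(P,axis=0)/10
yaw=s["ee_rot"][2]-JY;D=D@np.array([[np.cos(yaw),-np.sin(yaw)],[np.sin(yaw),np.cos(yaw)]])
print(", ".join(f"[{u:.2f}, 0, {v:.2f}, 0]" for u,v in D),"end",A[-1])
E
python3 c.py
```

```text
20.4 [507.2742625  -35.8219937   69.40319646] r 43.72072845370252 crank 0.6144856019293133 0.6144856019293133 F [-2.48053471  0.19939958  5.42282085] 19.244727514390313
[0.59, 0, 0.68, 0], [0.71, 0, 0.55, 0], [0.81, 0, 0.40, 0], [0.87, 0, 0.23, 0], [0.90, 0, 0.05, 0], [0.89, 0, -0.13, 0], [0.85, 0, -0.30, 0], [0.77, 0, -0.47, 0], [0.66, 0, -0.61, 0], [0.53, 0, -0.73, 0] end 2.6144856019293132
```

{"api": "move_arm", "payload": {
  "commands": [
    [0.59, 0, 0.68, 0],
    [0.71, 0, 0.55, 0],
    [0.81, 0, 0.4, 0],
    [0.87, 0, 0.23, 0],
    [0.9, 0, 0.05, 0],
    [0.89, 0, -0.13, 0],
    [0.85, 0, -0.3, 0],
    [0.77, 0, -0.47, 0],
    [0.66, 0, -0.61, 0],
    [0.53, 0, -0.73, 0]
  ]
}}

```text
clock: 21.4
eef_pos: [581.9, -44.5, 69.3]
ee_rot: [-1.571, 0.003, -0.067]
force: [-7.4, 0.2, 9.0]
finger_gap: 19.6
```

```bash
python3 c.py 2.614
```

```text
21.4 [581.90583935 -44.48701211  69.252693  ] r 44.88503613047854 crank 2.6385747619294175 2.6385747619294175 F [-7.39721109  0.21625838  8.96053002] 19.639963759077204
[0.37, 0, -0.82, 0], [0.20, 0, -0.88, 0], [0.02, 0, -0.90, 0], [-0.16, 0, -0.88, 0], [-0.33, 0, -0.84, 0], [-0.49, 0, -0.75, 0], [-0.63, 0, -0.64, 0], [-0.74, 0, -0.51, 0], [-0.83, 0, -0.35, 0], [-0.88, 0, -0.18, 0] end 4.614
```

{"api": "move_arm", "payload": {
  "commands": [
    [0.33, 0, -0.82, 0],
    [0.18, 0, -0.88, 0],
    [0.02, 0, -0.9, 0],
    [-0.16, 0, -0.88, 0],
    [-0.33, 0, -0.84, 0],
    [-0.49, 0, -0.75, 0],
    [-0.63, 0, -0.64, 0],
    [-0.74, 0, -0.51, 0],
    [-0.83, 0, -0.35, 0],
    [-0.88, 0, -0.18, 0]
  ]
}}

```text
clock: 22.4
eef_pos: [543.1, -110.0, 69.4]
ee_rot: [-1.572, -0.002, -0.067]
force: [3.4, 0.7, 3.5]
finger_gap: 19.5
```

```bash
python3 c.py 4.614
```

```text
22.4 [ 543.10930573 -110.03586874   69.43956191] r 46.67493654400209 crank -1.6797820297940933 4.6034032773854925 F [3.37597288 0.67334991 3.53772219] 19.515340343238453
[-0.90, 0, 0.00, 0], [-0.88, 0, 0.18, 0], [-0.83, 0, 0.35, 0], [-0.74, 0, 0.51, 0], [-0.62, 0, 0.65, 0], [-0.48, 0, 0.76, 0], [-0.32, 0, 0.84, 0], [-0.15, 0, 0.89, 0], [0.03, 0, 0.90, 0], [0.21, 0, 0.87, 0] end 6.614
```

{"api": "move_arm", "payload": {
  "commands": [
    [-0.9, 0, 0.06, 0],
    [-0.88, 0, 0.22, 0],
    [-0.83, 0, 0.37, 0],
    [-0.74, 0, 0.51, 0],
    [-0.62, 0, 0.65, 0],
    [-0.48, 0, 0.76, 0],
    [-0.32, 0, 0.84, 0],
    [-0.15, 0, 0.89, 0],
    [0.03, 0, 0.9, 0],
    [0.21, 0, 0.87, 0]
  ]
}}

```text
clock: 23.4
eef_pos: [500.5, -46.0, 69.4]
ee_rot: [-1.573, -0.002, -0.066]
force: [4.9, -5.3, 3.9]
finger_gap: 19.3
```

```bash
python3 c.py 6.614
```

```text
23.4 [500.50453596 -45.98630817  69.39288004] r 44.264629858058086 crank 0.33625870066424 0.33625870066424 F [ 4.90297107 -5.28394314  3.92435048] 19.270175308756617
[0.38, 0, 0.82, 0], [0.53, 0, 0.72, 0], [0.66, 0, 0.60, 0], [0.77, 0, 0.46, 0], [0.85, 0, 0.30, 0], [0.89, 0, 0.12, 0], [0.90, 0, -0.06, 0], [0.87, 0, -0.23, 0], [0.80, 0, -0.40, 0], [0.71, 0, -0.55, 0] end 8.614
```

{"api": "move_arm", "payload": {
  "commands": [
    [0.38, 0, 0.82, 0],
    [0.53, 0, 0.72, 0],
    [0.66, 0, 0.6, 0],
    [0.77, 0, 0.46, 0],
    [0.85, 0, 0.3, 0],
    [0.89, 0, 0.12, 0],
    [0.9, 0, -0.06, 0],
    [0.87, 0, -0.23, 0],
    [0.8, 0, -0.4, 0],
    [0.71, 0, -0.55, 0]
  ]
}}

```text
clock: 24.4
eef_pos: [573.0, -32.5, 69.2]
ee_rot: [-1.571, 0.004, -0.067]
force: [-3.8, -0.2, 11.8]
finger_gap: 19.3
```

```bash
python3 c.py 8.614
```

```text
24.4 [572.9582996  -32.50024444  69.19991639] r 44.31009463963743 crank 2.301827845713634 2.301827845713634 F [-3.83038271 -0.22096181 11.8257975 ] 19.27296562114702
[0.59, 0, -0.68, 0], [0.44, 0, -0.78, 0], [0.27, 0, -0.86, 0], [0.10, 0, -0.89, 0], [-0.08, 0, -0.89, 0], [-0.26, 0, -0.86, 0], [-0.42, 0, -0.79, 0], [-0.57, 0, -0.69, 0], [-0.70, 0, -0.57, 0], [-0.80, 0, -0.42, 0] end 10.614
```

{"api": "move_arm", "payload": {
  "commands": [
    [0.57, 0, -0.68, 0],
    [0.42, -0.03, -0.78, 0],
    [0.27, -0.03, -0.86, 0],
    [0.1, 0, -0.89, 0],
    [-0.08, 0, -0.89, 0],
    [-0.26, 0, -0.86, 0],
    [-0.42, 0, -0.79, 0],
    [-0.57, 0, -0.69, 0],
    [-0.7, 0, -0.57, 0],
    [-0.8, 0, -0.42, 0]
  ]
}}

```text
clock: 25.4
eef_pos: [556.1, -107.4, 69.6]
ee_rot: [-1.573, -0.003, -0.067]
force: [4.9, -4.3, 1.7]
finger_gap: 19.2
```

```bash
python3 c.py 10.614 .18
```

```text
25.4 [ 556.12546478 -107.39917412   69.61053441] r 46.46177807977852 crank -1.9659046565522982 4.317280650627288 F [ 4.92579704 -4.30070865  1.72433994] 19.152823670231413
[-0.78, 0, -0.23, 0], [-0.80, 0, -0.09, 0], [-0.81, 0, 0.06, 0], [-0.78, 0, 0.20, 0], [-0.74, 0, 0.34, 0], [-0.66, 0, 0.46, 0], [-0.57, 0, 0.57, 0], [-0.46, 0, 0.67, 0], [-0.33, 0, 0.74, 0], [-0.19, 0, 0.79, 0] end 12.414000000000001
```

{"api": "move_arm", "payload": {
  "commands": [
    [-0.78, 0, -0.17, 0],
    [-0.8, 0, -0.05, 0],
    [-0.81, 0, 0.06, 0],
    [-0.78, 0, 0.2, 0],
    [-0.74, 0, 0.34, 0],
    [-0.66, 0, 0.46, 0],
    [-0.57, 0, 0.57, 0],
    [-0.46, 0, 0.67, 0],
    [-0.33, 0, 0.74, 0],
    [-0.19, 0, 0.7, 0]
  ]
}}

```text
clock: 26.4
eef_pos: [496.5, -66.5, 69.5]
ee_rot: [-1.571, -0.001, -0.067]
force: [4.3, -2.1, 0.4]
finger_gap: 19.2
```

```bash
python3 c.py 12.414 .04
```

```text
26.4 [496.46716701 -66.51923803  69.49068982] r 44.8414539549107 crank -0.13768554524706555 6.145499761932521 F [ 4.34918424 -2.09672166  0.37793162] 19.223941535323277
[-0.02, 0, 0.18, 0], [-0.02, 0, 0.18, 0], [-0.01, 0, 0.18, 0], [-0.00, 0, 0.18, 0], [0.01, 0, 0.18, 0], [0.01, 0, 0.18, 0], [0.02, 0, 0.18, 0], [0.03, 0, 0.18, 0], [0.03, 0, 0.18, 0], [0.04, 0, 0.18, 0] end 12.814
```

{"api": "move_arm", "payload": {
  "commands": [
    [0, 0, 0.2, 0],
    [0, 0, 0.2, 0],
    [0, 0, 0.2, 0],
    [0, 0, 0.1, 0],
    [0, 0, 0.1, 0],
    [0, 0, 0, 0],
    [0, 0, 0, 0]
  ]
}}

```text
clock: 27.1
eef_pos: [496.7, -61.3, 69.4]
ee_rot: [-1.576, 0.001, -0.065]
force: [-0.2, -12.8, 4.6]
finger_gap: 19.7
```

```bash
python3 c.py 12.57 .04
```

```text
27.1 [496.66405334 -61.29755446  69.4319605 ] r 44.58554499062495 crank -0.02089502957147294 6.2622902776081135 F [ -0.22349686 -12.84167516   4.64125905] 19.66658230266827
[0.00, 0, 0.18, 0], [0.01, 0, 0.18, 0], [0.02, 0, 0.18, 0], [0.03, 0, 0.18, 0], [0.03, 0, 0.18, 0], [0.04, 0, 0.18, 0], [0.05, 0, 0.17, 0], [0.05, 0, 0.17, 0], [0.06, 0, 0.17, 0], [0.07, 0, 0.17, 0] end 12.97
```

{"api": "move_arm", "payload": {
  "commands": [
    [0, 0, 0.1, 0],
    [0, 0, 0.1, 0],
    [0, 0, 0, 0],
    [0, 0, 0, 0]
  ]
}}

```text
clock: 27.5
eef_pos: [496.7, -61.0, 69.4]
ee_rot: [-1.578, 0.001, -0.065]
force: [-0.5, -19.1, 4.4]
finger_gap: 19.5
```

```bash
python3 c.py | head -1
```

```text
27.5 [496.69403844 -60.99538694  69.44196004] r 44.57087365823792 crank -0.01409131126974083 6.269093995909845 F [ -0.52965001 -19.05493242   4.36790106] 19.48577368641721
```

Force rises with no further motion, so the crank is at its stop. Relaxing, releasing, lifting, then checking.

{"api": "move_arm", "payload": {
  "commands": [
    [0, 0, -0.15, 0],
    [0, 0, -0.1, 0],
    [0, 0, 0, 0]
  ]
}}

```text
clock: 27.8
eef_pos: [496.7, -61.4, 69.4]
ee_rot: [-1.574, 0.001, -0.066]
force: [0.6, -11.1, 5.2]
finger_gap: 19.7
```

{"api": "move_arm", "payload": {
  "commands": [
    [0, 0, 0, 0],
    [0, 0, 0, 0],
    [0, 0, 0, 0],
    [0, 0, 0, 0],
    [0, -1, 0, 0],
    [0, -2, 0, 0],
    [0, -4, 0, 0],
    [0, -4, 0, 0],
    [0, -4, 0, 0],
    [0, -1.5, 0, 0]
  ],
  "fingers": 0.5
}}

```text
clock: 28.8
eef_pos: [499.5, -59.3, 240.1]
ee_rot: [-1.571, -0.008, -0.067]
force: [0.0, -0.3, 0.7]
finger_gap: 44.1
```

{"api": "move_arm", "payload": {
  "commands": [
    [0, 0, 1.5, 0],
    [0, 0, 3, 0],
    [0, 0, 3, 0],
    [0, 0, 2, 0],
    [0, 0, 0, 0],
    [0, 0, 0, 0],
    [0, 0, 0, 0]
  ]
}}

```text
clock: 29.5
eef_pos: [502.6, 35.5, 233.2]
ee_rot: [-1.571, 0.002, -0.067]
force: [0.8, 0.2, -0.4]
finger_gap: 43.8
```

Run:
```python
from h import *
p,d,i,T=cam("wrist");Q=cloud(i,T,d);X,Y,z=Q[...,0],Q[...,1],Q[...,2];s=r.state();print(s["clock"],s["eef_pos"],s["force"])
m=op((abs(z-60)<4)&(np.hypot(X-541,Y+63)<25)&(p.max(2)<100));print("hub",m.sum(),m.sum() and cv2.minEnclosingCircle(Q[m][:,:2].astype(np.float32)))
m=op((abs(z-100)<4)&(np.hypot(X-497,Y+60)<25)&(p.max(2)<100));print("knob",m.sum(),m.sum() and cv2.minEnclosingCircle(Q[m][:,:2].astype(np.float32)))
Qj=tojig(Q);x,y=Qj[...,0],Qj[...,1]
m=op((z>50)&(z<75)&(x>-38)&(x<38)&(y>50)&(y<180)&(p.max(2)<110));P=Qj[m];print("frame y min (expect ~114-50=64)",np.percentile(P[:,1],[.5,99]));A=np.c_[P[:,:2]-[0,114],np.ones(len(P))];print(np.linalg.lstsq(A,P[:,2],rcond=None)[0])
q=cam("side")[0]
cv2.imwrite("pics/end.png",np.vstack([cv2.resize(p,(400,300)),cv2.resize(q[200:400,130:397],(400,300),interpolation=cv2.INTER_CUBIC)]))
```

```text
29.55 [502.88292504  35.18939777 233.5484524 ] [ 0.34143491 -0.48108446  0.60444328]
hub 565 ((540.3214111328125, -63.7771110534668), 15.682116508483887)
knob 453 ((496.5186462402344, -60.457664489746094), 9.813969612121582)
frame y min (expect ~114-50=64) [53.13897527 66.86416985]
[3.21837545e-03 6.50823578e-01 9.15595671e+01]
```

View pics/end.png

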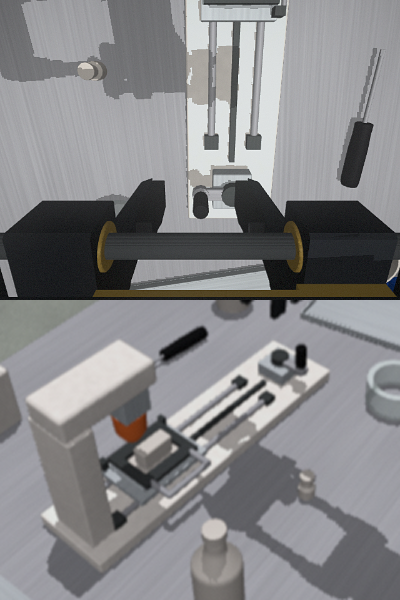

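The side view shows the frame shut around the block, under the print pad. The knob is back to exactly −x of the hub after two turns, and the arm is clear.

```bash
python3 -c "
from cell import r
print(r.job_done())"
```

```text
the job is handed in; nothing more can be done
None
```

The white housing is in the nest, the clamp frame is shut over it, and the carriage is home under the print pad. I handed the job in at about 29.6 s; no verdict was reported.

**What I did**
- I gripped the housing's block across its 54 mm width and laid it in the nest. It sat flat: flange top at 51.8 mm, block top at 83.7 mm, no measurable tilt.
- I held the clamp bar in the gripper for the whole swing from 2.25 to 0 rad, so the frame never dropped. It seated with about 16 N.
- I turned the knob clockwise from about 0.61 rad to the stop at 12.57 rad. At the stop the force rose from 13 to 19 N while the knob moved only 0.3 mm. Forces otherwise stayed under about 20 N.

**Last checks**
- **Crank:** seen from the wrist camera, the knob is back on the −x side of the hub, within about 0.01 rad of the stop.
- **Clamp and carriage:** the side view shows the frame flat around the block, under the pad, and the gripper is clear of everything.
- **Frame position:** the last check by depth was not usable, because only the frame's near edge was in view. The earlier check on the shut frame, before cranking, showed it level with its top at about 61 mm, as it should be.
- **Other objects:** I touched none of them on purpose. Those in the last pictures look unmoved, but I did not measure them again.

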